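# Fit the bayonet lamp in the sloped panel

### The arm

A 7-joint arm with a two-finger parallel gripper is mounted at the origin on the work surface. World frame = base frame: x ahead of the robot, y to its left, z up, the work surface at z = 0. Lengths are in m, angles in rad, forces in N, time in s.
With the tool pointing down it reaches from about 0.4 to 0.85 m from the base axis. Payload 4.5 kg.
Tool frame: the origin (TCP) lies midway between the tips of the shut fingers; the grasp point (between the pads) lies 19 mm behind it; z points along the fingers, y is the line along which they close (so a half turn about z gives the same grasp; the last joint's range is limited). The gripper opens to 88 mm and grips with 3 to 60 N. Pads are 18 mm wide; open, the fingers measure 123 mm over their backs; the gripper's body (75 mm by 187 mm) begins 45 mm behind the grasp point.
Start: joints at [-1.309, 0.689, -0.195, 1.565, 0.157, 0.902, -0.215], TCP at [0.141, 0.609, 0.239] pointing down, gripper open.
Joint ranges: [-3.01, 3.01], [-0.46, 2.08], [-1.47, 1.51], [0.13, 2.56], [-1, 4.14], [0.04, 2.09], [-2.66, 2.66]. Speed limits (rad/s): [2.57, 2.57, 3.14, 3.14, 3.14, 3.14, 3.14].

### API

Orientations are given as a unit quaternion [x, y, z, w].
In Python, from plant import * gives the robot as it stands.
- The arm moves only by the tool send_rows, never from a script. Its argument "targets" is a list of rows, each a list of 2 entries, a list of its own where there are three numbers: the shift along the tool's x, y, z in units of 0.3 m (1.0 is 0.3 m), then the turn, a rotation vector about the tool's x, y, z in units of pi rad (1.0 is pi rad). A call has 1 to 12 rows; each row is the pose to reach, as a shift and turn from the pose commanded when the call began, along the tool's axes at that moment, turning the shorter way round; what a row does not reach only later rows make up. A row lasts 1/8 s, in which the tool goes at most 62.5 mm and 10.7 degrees, less where a joint would pass 70% of its speed; a pose out of reach is approached as far as the arm can. A call with a number of a shift or a turn outside -1 to 1 is refused whole. A call with a gripper value outside its range is refused whole. "fingers" is the opening, from 0 (shut) to 1 (fully open), set as the call begins (left out, the last holds). The fingers move at their own pace and stop on an object; "newtons" is the grip in N (left out, the last holds). Time passes only in rows, so rows that repeat a pose let the fingers close. It gives the time, the measured TCP pose, the force, the opening and the grip force at its end, in the units of the state.
- get_state(): the state, without advancing time (a new reading comes with each control period).
- snapshot(name): name is "scene" or "top" or "wrist"; returns a dict with "img" (384x512x3 uint8, blue, green, red), "fx", "fy", "cx", "cy" (pixels), "cam_to_world" (4x4, takes a point from camera to world coordinates); the wrist camera has in their place "T_tool_cam" (4x4, takes a point from camera to tool coordinates, whose origin is the TCP and whose axes are the flange's). Camera axes: x right, y down, z forward; pixel columns grow to the right and rows downward; lengths in m; the calibration is good to about 2 mm. A picture is of the moment at which its call begins: read the wrist's pose just before it. There is no depth.
- finish_job(): hands the job in; it is judged then, once.
The state is a dict: "clock": time; "q": joint angles; "qd": joint speeds; "joint_torque": joint torques, N m; "tool_pos": TCP position; "eef_rot": TCP orientation; "contact_force": force on the tool from outside, world axes, zero at the start; "moment": the same for the moment, N m; "opening": opening from 0.0 (shut) to 1.0 (fully open); "finger_force": force on a finger pad.
Only numpy, scipy, OpenCV 4.12 (cv2) and the standard library are available. Lean on these libraries where they do the work, as an engineer would, in place of code of your own. Each camera call takes 0.05 s, during which the arm holds its last target. There are 200 camera calls.

### The job

Get the lamp panel ready for the lesson. First take the yellow dust cap off the lamp holder and stand it, knob up, in the green tray; then fit the lamp with the clear glass into the holder: lugs into the slots, press it down against the spring, turn it a quarter turn clockwise (seen from the glass end) as far as it goes and let it rise into its lock. Leave the switch off and everything else standing where it is.

Things in the scene. Friction and masses are not known exactly. Their poses are not given: they have to be found in the camera images.
- panel: Fixed brown bakelite board on a teak base. Origin under its centre at table level, z up, x horizontal from its low front edge to its high back edge. The face, 200 mm up the slope by 220 mm wide, rises at 30 deg from 28 mm high at the front to 128 mm at the back. The holder is in its +y half; in the -y half a rocker switch, and two terminals 26 mm tall at the back edge.
- holder: Lamp holder on the panel's face: dark brown round socket, 84 mm outside diameter, 34 mm high. Origin: centre of its foot; z = its axis, outward, square to the face (30 deg off vertical, towards the panel's front); x up the slope; y along the panel's width. The bore is 45 mm in diameter, under a 12 mm thick lip (z 22 to 34 mm).
- holder_mouth (a point): Centre of the holder's mouth, on its axis, level with the lip's top (z = 34 mm in the holder's frame); axes as holder. The lip has two open slots for the lugs, 16 mm wide, at +x and -x (white marks on the rim), reaching out to 34 mm from the axis. Below the lip the lugs can turn only clockwise seen from outside (negative about z), 90 deg, up to a stop.
- holder_seat (a point): Where the lamp's origin rests when locked: on the holder's axis, z = 16 mm in the holder's frame; axes as holder. Then the lugs lie along the holder's y (red marks on the rim), risen into notches 14 mm wide, 6 mm deep in the lip's underside. To turn below the lip the lamp's origin must be at z = 4 to 9 mm; at 4 mm its collar meets the lip.
- plunger (a joint): Spring-loaded brass disc inside the holder, 28 mm diameter; pushes the lamp up. 0 = free, top at z = 20 mm in the holder's frame; grows (m) as it is pressed in, up to 0.017. Spring 800 N/m with 1.6 N preload: about 13 N with the lamp's origin at z = 6 mm.
- lamp: The good lamp: clear glass, 100 mm tall, about 140 g, loose, upright on the stand. Origin: centre of its underside; z along its axis to the glass. Brass base 40 mm diameter, z 0 to 30 mm (lowest 5 mm tapered), with two lugs on +x and -x: 10 mm wide, z 4 to 12 mm, out to 31 mm from the axis. Glass 43 mm diameter, z 62 to 100 mm. Fits either way round.
- lamp_collar (a point): Middle of the lamp's dark brown round collar, the part to grip: 50 mm diameter, z 30 to 62 mm in the lamp's frame, this point on the axis at z = 46 mm. White stripes on the collar stand above the lugs.
- dead_lamp: Bystander: burnt-out lamp with black glass, same shape and size as the good lamp, standing on the stand. Leave it.
- spool: Bystander: copper coil spool, 52 mm diameter, 82 mm tall, standing on the stand. Origin under its centre.
- stand: Fixed teak board 90 x 230 mm, 15 mm thick, long side along its y. Origin: centre of its underside. The two lamps and the spool stand on it in a row along y, 80 mm apart, in any order.
- cap: Yellow dust cap, 56 mm tall, about 80 g, loose, lying in the holder's mouth along the holder's axis. Origin: centre of its underside; z along its axis towards the knob. Plug 38 mm diameter z 0 to 10 mm (inside the bore), disc 72 mm diameter z 10 to 18 mm (rests on the lip), round knob 28 mm diameter z 18 to 56 mm.
- tray: Fixed green open tray, 122 x 122 mm outside, 26 mm high, walls and floor 5 mm thick. Origin: centre of its underside, z up. The cap stands in it on its plug.
- magnet: Bystander: red and blue bar magnet, 110 x 30 x 20 mm, lying on the table. Origin under its centre, x along its length.
- compass: Bystander: brass compass disc, 70 mm diameter, 21 mm high. Origin under its centre.
- core_coil: Bystander, fixed: coil with iron core on a teak plinth, 80 x 80 mm, 141 mm tall. Origin under its centre.
- rocker (a joint): The black rocker switch on the panel: 0 = off (as it starts), 0.4 rad = on. Stays where it is left.
Not all that is in view belongs to the job. Of the things like the tray, leave any that is pink; of the rest the smaller one is meant.

How it is judged:
On the way, in this order (a step that is already met when the one before it is completed fails the run):
1. the dust cap stands in the tray, knob up, let go (x of cap in the frame of tray between -0.045 and 0.045 m and y of cap in the frame of tray between -0.045 and 0.045 m and height (world z) of cap below 0.012 m and angle between cap's own z axis and vertical below 0.2 rad and contact force between the fingers and cap below 0.2 N), for 0.2 s.
2. the clear lamp is pressed into the holder with its lugs below the lip (z of lamp in the frame of holder below 0.011 m and distance between lamp and holder_seat below 0.016 m), for 0.05 s.
3. the clear lamp is turned and locked in the holder (distance between lamp and holder_seat below 0.006 m and angle between the x axis of lamp and the y axis of holder, either way round below 0.16 rad and angle between the z axis of lamp and the z axis of holder, either way round below 0.12 rad), for 0.2 s.
At the end, for the whole second after the job is handed in: Clear lamp locked, at rest: origin within 6 mm of holder_seat, lugs within 0.16 rad of the red marks, axis within 0.12 rad. Cap at rest in the tray, knob up (0.2 rad), within 45 mm of its centre in x and y. Switch below 0.15 rad. Black lamp, spool upright; bystanders moved under 30 mm (all of step 3 and x of cap in the frame of tray between -0.045 and 0.045 m and y of cap in the frame of tray between -0.045 and 0.045 m and height (world z) of cap below 0.012 m and angle between each of cap, dead_lamp, spool's own z axis and vertical below 0.2 rad and linear speed of each of lamp, cap below 0.02 m/s and value of joint rocker below 0.15 rad and distance of each of dead_lamp, spool, magnet, compass from where it was at the start of the episode below 0.03 m); the robot touches nothing.
It fails at once if the black lamp, spool, magnet or compass is shifted by more than 40 mm (distance of any of dead_lamp, spool, magnet, compass from where it was at the start of the episode above 0.04 m).
It fails at once if the switch is turned on (value of joint rocker above 0.25 rad).
It also fails if it takes over 62 s, if anything falls off the work surface, if the arm or the gripper's body presses on something with over 40 N, if the wrist force passes 120 N, or if a joint passes its speed limit or range.

## Working session

There is one attempt and no reset: what is moved stays moved. The work goes in short steps, Python scripts to look and compute and a tool call to move; the robot and the scene stay as the last step left them, time stands still between calls to the robot, and variables do not carry over. Pictures are saved under pics/ and viewed, at most 10 in all, crops included, and the job is handed in when it is done.

Besides the shell and the picture viewer there is one more tool, called after "Call:" as a command line: name --argument value ..., lists and objects as JSON in quotes. send_rows: Moves the arm, as the interface text tells. Its arguments: {"type":"object","properties":{"targets":{"type":"array"},"fingers":{"type":"number"},"newtons":{"type":"number"}},"required":["targets"]}

```bash
mkdir -p pics; ls; cat > h.py <<'E'
from plant import *
import numpy as np, cv2
from scipy.spatial.transform import Rotation as R
E
python3 - <<'E'
from h import *
s=get_state(); print(s)
for n in("scene","top"):
    d=snapshot(n); cv2.imwrite(f"pics/{n}0.png",d["img"]); np.savez(f"{n}0.npz",**d)
    print(n,d["fx"],d["fy"],d["cx"],d["cy"],np.round(d["cam_to_world"],4).tolist())
E
```

```text
pics
{'clock': 0.0, 'q': array([-1.30921732,  0.68996186, -0.19453336,  1.56630765,  0.15729836,
        0.9025213 , -0.21510663]), 'qd': array([ 1.50855463e-03, -5.56627261e-04, -1.87031568e-03, -6.81679336e-05,
       -3.67788965e-04,  9.62592225e-04,  8.96059847e-04]), 'joint_torque': array([ 4.01531797e-04, -5.27563155e+01, -1.26684040e+00, -1.53429079e+01,
       -5.26286324e-02,  6.25005734e-03,  1.54062504e-04]), 'tool_pos': array([0.14103245, 0.60824341, 0.23793403]), 'eef_rot': array([ 1.13600069e-01,  9.93526149e-01, -9.01780463e-04, -4.18862993e-05]), 'contact_force': array([ 0.70796657, -0.03346629, -0.17769454]), 'moment': array([-0.01519259, -0.08655709, -0.06556725]), 'finger_force': 0.0, 'opening': 1.0040346694666722}
scene 359.3190722723677 359.3190722723677 258.12886021660586 192.0552264510016 [[-0.8279, 0.3843, -0.4086, 0.8838], [0.5609, 0.5588, -0.6109, 0.5174], [-0.0065, -0.7349, -0.6781, 0.6273], [0.0, 0.0, 0.0, 1.0]]
top 478.4110002294536 478.4110002294536 258.19826375876477 192.31980459951006 [[0.0251, -0.9857, 0.1669, 0.3458], [-0.9996, -0.0229, 0.0149, 0.0293], [-0.0108, -0.1672, -0.9859, 1.3103], [0.0, 0.0, 0.0, 1.0]]
```

View pics/scene0.png

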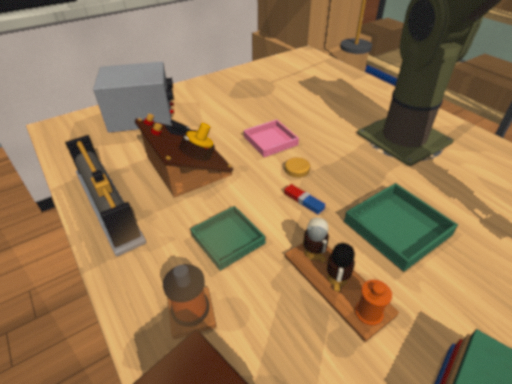

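View pics/top0.png

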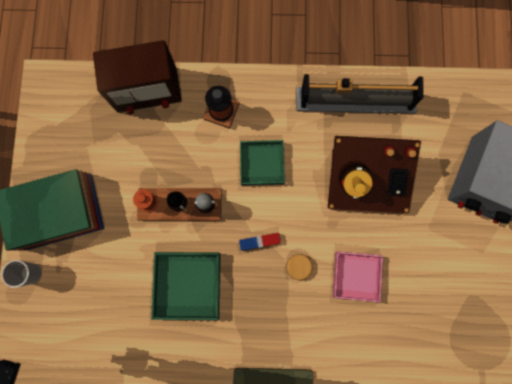

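The top view shows these candidates:
- **Trays:** small green at (262,163), large green at (186,286), pink at (358,277). I'll use the small green one.
- **Lamps:** clear glass at (204,201), black glass at (177,201). I'll use the clear one.
- **Other round or orange things:** the spool at (144,199), and a dark round object at (219,103), which is the core coil.
- **Cap:** yellow at (357,183) on the panel. The compass at (299,267) is a different disc.

Next I'll measure and make one close crop to check.

```bash
cat >> h.py <<'E'
def ray(d,px,T=None):
    T=d["cam_to_world"] if T is None else T
    v=np.array([(px[0]-d["cx"])/d["fx"],(px[1]-d["cy"])/d["fy"],1.])
    return T[:3,3],T[:3,:3]@v
def onz(d,px,z,T=None):
    o,v=ray(d,px,T); return o+v*(z-o[2])/v[2]
def proj(d,p,T=None):
    T=d["cam_to_world"] if T is None else T
    c=np.linalg.inv(T)@np.append(p,1); return np.array([d["fx"]*c[0]/c[2]+d["cx"],d["fy"]*c[1]/c[2]+d["cy"]])
def tri(rs):
    A=0;b=0
    for o,v in rs:
        v=v/np.linalg.norm(v);M=np.eye(3)-np.outer(v,v);A=A+M;b=b+M@o
    return np.linalg.solve(A,b)
def blobs(img,lo,hi,amin=60):
    m=cv2.inRange(cv2.cvtColor(img,cv2.COLOR_BGR2HSV),lo,hi)
    cs,_=cv2.findContours(m,cv2.RETR_EXTERNAL,cv2.CHAIN_APPROX_NONE)
    return sorted([c for c in cs if cv2.contourArea(c)>amin],key=cv2.contourArea,reverse=True)
def wristT(s,d):
    T=np.eye(4);T[:3,:3]=R.from_quat(s["eef_rot"]).as_matrix();T[:3,3]=s["tool_pos"]; return T@d["T_tool_cam"]
def plan(pos,Rm,s=None):
    "shift (0.3 m) and turn (pi) from current pose to target"
    s=s or get_state();R0=R.from_quat(s["eef_rot"])
    sh=R0.inv().apply(np.array(pos)-s["tool_pos"])/.3; tu=(R0.inv()*R.from_matrix(Rm)).as_rotvec()/np.pi
    print("shift",np.round(sh,4).tolist(),"turn",np.round(tu,4).tolist())
E
python3 - <<'E'
from h import *
d=dict(np.load("top0.npz"));im=d["img"]
for n,lo,hi,z in[("green",(65,80,40),(95,255,255),.026),("yellow",(20,150,100),(32,255,255),.1),("brown",(0,120,20),(12,255,110),.05)]:
    for c in blobs(im,lo,hi)[:4]:
        r=cv2.minAreaRect(c);print(n,np.round(r[0]),np.round(r[1]),round(r[2]),"area",cv2.contourArea(c))
        if n=="green": print([np.round(onz(d,p,z),3)[:2].tolist() for p in cv2.boxPoints(r)], onz(d,r[0],z).round(3))
P=[onz(d,p,z) for p,z in[((337,137),.128),((420,139),.128),((411,214),.028),((329,209),.028)]];print(np.round(P,3).tolist())
print("lamp glass",onz(d,(204,201),.1), "dead",onz(d,(177,201),.1),"stand ctr",onz(d,(181,205),.015))
crop=lambda a,x,y,w,h,k:cv2.resize(a[y:y+h,x:x+w],None,fx=k,fy=k,interpolation=cv2.INTER_CUBIC)
a=crop(im,125,130,100,100,4);b=crop(im,325,130,100,100,4);cv2.imwrite("pics/c1.png",np.hstack([a,b]))
E
```

```text
green [ 40. 210.] [59. 86.] 75 area 4198.5
[[0.547, 0.779], [0.612, 0.557], [0.456, 0.502], [0.392, 0.72]] [0.501 0.64  0.026]
green [186. 286.] [65. 65.] 90 area 4069.5
[[0.392, 0.326], [0.397, 0.152], [0.228, 0.145], [0.224, 0.315]] [0.309 0.234 0.026]
green [262. 162.] [42. 42.] 88 area 1640.5
[[0.703, 0.101], [0.709, -0.014], [0.591, -0.019], [0.586, 0.094]] [0.647 0.041 0.026]
brown [153.  46.] [ 92. 120.] 90 area 6993.5
brown [374. 175.] [88. 74.] 4 area 5923.5
brown [315.  32.] [63. 96.] 90 area 4414.0
brown [440.  33.] [ 66. 143.] 90 area 3464.0
[[0.694, -0.15, 0.128], [0.693, -0.361, 0.128], [0.513, -0.364, 0.028], [0.522, -0.143, 0.028]]
lamp glass [0.52494531 0.18582422 0.1       ] dead [0.52331924 0.25509921 0.1       ] stand ctr [0.52497599 0.25938884 0.015     ]
```

View pics/c1.png

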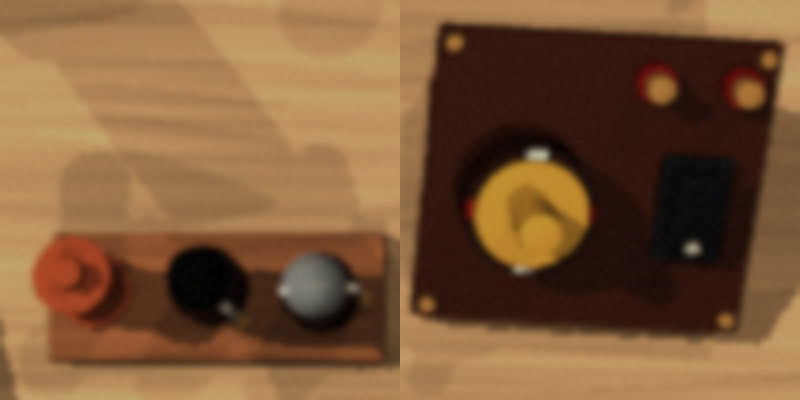

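The crop confirms it: the clear lamp is at about (204,201.5) with white stripes roughly along world y, and the black lamp is at (177,201). On the holder, the white marks are at (359.5,168.5) and (355.5,197.5), the red marks at (342.5,182) and (373,183.5), and the yellow cap is in the mouth.

```bash
cat >> h.py <<'E'
def frame(yaw,tilt=np.radians(30)):
    "panel-face axes: x up slope, y, z outward"
    return (R.from_euler('z',yaw)*R.from_euler('y',-tilt)).as_matrix()
def isect(d,px,p0,n,T=None):
    o,v=ray(d,px,T); return o+v*((p0-o)@n)/(v@n)
E
python3 - <<'E'
from h import *
d=dict(np.load("top0.npz"))
P=np.array([onz(d,p,z) for p,z in[((335.5,135.5),.128),((420.7,140.5),.128),((409.5,213),.028),((328,208),.028)]]);print(np.round(P,3).tolist())
e=(P[0]-P[1])+(P[3]-P[2]);yaw=np.arctan2(-e[0],e[1]);print("yaw",np.degrees(yaw),"ctr",P.mean(0))
F=frame(yaw);n=F[:,2];p0=P.mean(0)*[1,1,0]+[0,0,.078]+.034*n
M=[isect(d,p,p0,n) for p in[(359.5,168.5),(355.5,197.5),(342.5,182),(373,183.5)]]
M=np.array(M);print(M.round(3).tolist(),np.linalg.norm(M[0]-M[1]),np.linalg.norm(M[2]-M[3]));m=M.mean(0);print("mouth",m)
g=m+n*(.007+.0)  # cap origin = mouth-10mm; grasp at cap z=41 -> mouth+31
for h in(.31,.031):
    grasp=m+n*h; Rm=np.column_stack([-F[:,0],F[:,1],-n]) 
    tcp=grasp-n*.019; print(h,tcp.round(4)); plan(tcp,Rm)
    Rm2=np.column_stack([F[:,0],-F[:,1],-n]);plan(tcp,Rm2)
s=get_state();print(R.from_quat(s["eef_rot"]).as_matrix().round(2)); w=snapshot("wrist");print(w["T_tool_cam"].round(3).tolist(),w["fx"])
E
```

```text
[[0.698, -0.147, 0.128], [0.689, -0.363, 0.128], [0.516, -0.36, 0.028], [0.524, -0.141, 0.028]]
yaw -2.214596201499324 ctr [ 0.60683138 -0.25243156  0.078     ]
[[0.614, -0.208, 0.121], [0.546, -0.205, 0.081], [0.582, -0.168, 0.101], [0.58, -0.246, 0.102]] 0.0790077289249951 0.07796629708712009
mouth [ 0.58081191 -0.20687209  0.10123225]
0.31 [ 0.4354 -0.2012  0.3532]
shift [-1.565, -2.408, -0.38] turn [-0.0163, -0.1662, -0.0587]
shift [-1.565, -2.408, -0.38] turn [-0.2437, 0.0238, 0.9096]
0.031 [ 0.5748 -0.2066  0.1116]
shift [-2.0216, -2.3193, 0.4253] turn [-0.0163, -0.1662, -0.0587]
shift [-2.0216, -2.3193, 0.4253] turn [-0.2437, 0.0238, 0.9096]
[[-0.97  0.23 -0.  ]
 [ 0.23  0.97 -0.  ]
 [-0.   -0.   -1.  ]]
[[-0.001, -0.946, -0.324, 0.085], [1.0, -0.001, 0.0, -0.0], [-0.0, -0.324, 0.946, -0.146], [0.0, 0.0, 0.0, 1.0]] 341.7001450771481
```

```bash
python3 - <<'E'
from h import *
s=get_state();R0=R.from_quat(s["eef_rot"]).as_matrix()
F=frame(np.radians(-2.2));Rm=np.column_stack([-F[:,0],F[:,1],-F[:,2]])
p=s["tool_pos"];a=np.array([.33,.44,.36])
for b in([.44,.25,.36],[.46,.02,.36],[.435,-.201,.353]):
    plan(a,R0,{**s,"tool_pos":p});p=a;a=np.array(b)
plan(a,R0,{**s,"tool_pos":p})
plan(a,Rm,{**s,"tool_pos":p})
E
```

```text
shift [-0.7402, -0.4052, -0.4056] turn [0.0, 0.0, 0.0]
shift [-0.5002, -0.5342, 0.0008] turn [0.0, 0.0, 0.0]
shift [-0.238, -0.7318, 0.001] turn [0.0, 0.0, 0.0]
shift [-0.0851, -0.7364, 0.0243] turn [0.0, 0.0, 0.0]
shift [-0.0851, -0.7364, 0.0243] turn [-0.0162, -0.1662, -0.0588]
```

Call:
send_rows --targets '[[[-0.25, -0.14, -0.2], [0, 0, 0]], [[-0.5, -0.27, -0.4], [0, 0, 0]], [[-0.74, -0.405, -0.405], [0, 0, 0]], [[-0.9, -0.6, -0.405], [0, 0, 0]], [[-1.0, -0.75, -0.405], [0, 0, 0]], [[-1.0, -0.95, -0.405], [0, 0, 0]], [[-1.0, -0.95, -0.405], [0, 0, 0]]]' --fingers 1

```text
clock: 1.02
tool_pos: [0.3652, 0.2778, 0.3588]
eef_rot: [0.114, 0.993, -0.0, 0.0]
contact_force: [1.7, -0.2, -0.2]
opening: 0.996
finger_force: 0.0
```

```bash
python3 - <<'E'
from h import *
s=get_state();print(s["clock"],s["tool_pos"],s["q"].round(2))
R0=R.from_quat(s["eef_rot"]).as_matrix()
F=frame(np.radians(-2.2));Rm=np.column_stack([-F[:,0],F[:,1],-F[:,2]])
plan([.46,.02,.36],R0);plan([.46,.02,.36],Rm)
plan([.435,-.201,.353],Rm)
E
```

```text
1.025 [0.36516547 0.27784355 0.35884103] [-0.59  0.32 -0.22  1.86  0.08  0.97  0.49]
shift [-0.5024, -0.7657, -0.0036] turn [0.0, 0.0, 0.0]
shift [-0.5024, -0.7657, -0.0036] turn [-0.0159, -0.1661, -0.059]
shift [-0.5879, -1.5021, 0.0199] turn [-0.0159, -0.1661, -0.059]
```

Call:
send_rows --targets '[[[-0.12, -0.19, 0], [0, -0.04, 0]], [[-0.25, -0.38, 0], [0, -0.08, -0.02]], [[-0.37, -0.57, 0], [-0.01, -0.12, -0.04]], [[-0.5, -0.766, 0], [-0.016, -0.166, -0.059]], [[-0.53, -0.97, 0], [-0.016, -0.166, -0.059]], [[-0.53, -0.97, 0], [-0.016, -0.166, -0.059]]]'

```text
clock: 1.78
tool_pos: [0.4529, -0.0313, 0.3581]
eef_rot: [0.018, 0.966, -0.004, 0.257]
contact_force: [0.8, 1.1, -0.0]
opening: 1.004
finger_force: 0.0
```

```bash
python3 - <<'E'
from h import *
s=get_state();print(s["clock"],s["tool_pos"],s["q"].round(2))
F=frame(np.radians(-2.2));Rm=np.column_stack([-F[:,0],F[:,1],-F[:,2]])
plan([.435,-.201,.353],Rm)
E
```

```text
1.775 [ 0.45292177 -0.0313027   0.35812893] [ 0.02  0.12 -0.11  2.32  0.38  0.19  1.1 ]
shift [0.0421, -0.5675, -0.0049] turn [0.0005, -0.0012, 0.0004]
```

Call:
send_rows --targets '[[[0.01, -0.19, 0.05], [0, 0, 0]], [[0.02, -0.38, 0.1], [0, 0, 0]], [[0.04, -0.567, 0.195], [0, 0, 0]], [[0.04, -0.567, 0.195], [0, 0, 0]], [[0.04, -0.567, 0.195], [0, 0, 0]]]'

```text
clock: 2.4
tool_pos: [0.4644, -0.205, 0.2996]
eef_rot: [0.023, 0.966, -0.004, 0.256]
contact_force: [-0.4, 1.2, 0.3]
opening: 0.998
finger_force: 0.0
```

```bash
python3 - <<'E'
from h import *
s=get_state();print(s["clock"],s["tool_pos"],s["q"].round(2),abs(s["qd"]).max())
d=snapshot("wrist");cv2.imwrite("pics/w1.png",d["img"]);np.savez("w1.npz",T=wristT(s,d),**d)
E
```

```text
2.4 [ 0.46442423 -0.20499553  0.29960089] [ 0.84  0.36 -0.53  2.26  0.18  0.08  1.73] 0.08953714873180124
```

View pics/w1.png

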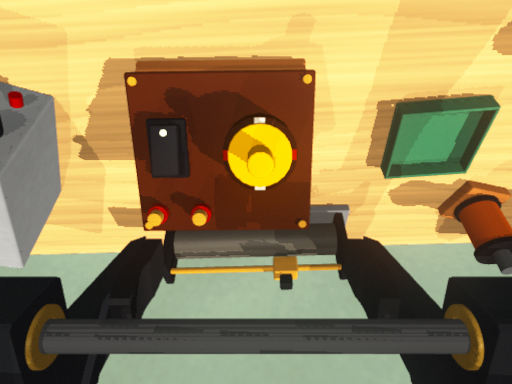

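The wrist view shows the cap disc at about (260,155). The white marks are near (260,119) and (260,188), the red marks near (225,155) and (294,155), and the panel face edges are nearly level. I'll refine the mouth and yaw from these.

```bash
python3 - <<'E'
from h import *
d=dict(np.load("w1.npz"));T=d["T"];im=d["img"]
roi=im[100:210,205:315]
def cen(lo,hi):
    out=[]
    for c in blobs(roi,lo,hi,6):
        m=cv2.moments(c);out.append((m["m10"]/m["m00"]+205,m["m01"]/m["m00"]+100))
    return out
W=cen((0,0,150),(180,60,255))
Rd=cen((0,190,120),(6,255,255))+cen((174,190,120),(180,255,255))
Y=blobs(roi,(22,150,110),(35,255,255))[0];print("W",np.round(W,1).tolist(),"R",np.round(Rd,1).tolist(),"Y",cv2.minEnclosingCircle(Y))
yaw=np.radians(-2.2);F=frame(yaw);n=F[:,2]
# face corners (4) onto face plane: heights 28/128 mm
P=[onz(d,p,z,T) for p,z in[((143,230),.128),((312,230),.128),((315,70),.028),((126,72),.028)]];P=np.array(P)
print(P.round(3).tolist()); e=(P[1]-P[0])+(P[2]-P[3]);yaw=np.arctan2(-e[0],e[1]);print("yaw",np.degrees(yaw),P.mean(0))
F=frame(yaw);n=F[:,2];p0=P.mean(0)+.034*n
M=np.array([isect(d,p,p0,n,T) for p in W+Rd]);print(((M-p0)@F).round(4).tolist(),M.mean(0).round(4))
E
```

```text
W [[259.4, 119.7], [259.6, 188.0]] R [[294.5, 154.0], [224.5, 154.7]] Y ((54.83552169799805, 55.146671295166016), 31.99074935913086)
[[0.686, -0.362, 0.128], [0.698, -0.139, 0.128], [0.524, -0.138, 0.028], [0.516, -0.353, 0.028]]
yaw -2.576902064883217 [ 0.60615893 -0.2478731   0.078     ]
[[-0.0489, 0.0425, 0.0], [0.0297, 0.0429, 0.0], [-0.0105, 0.0821, 0.0], [-0.01, 0.0033, 0.0]] [ 0.5825 -0.2041  0.1025]
```

```bash
python3 - <<'E'
from h import *
d=dict(np.load("w1.npz"));t=dict(np.load("top0.npz"))
a=ray(d,(259.5,154.1),d["T"]);b=ray(t,(357.6,182.9));m=tri([a,b]);print(m)
print(proj(d,m,d["T"]),proj(t,m))
m=np.array([.5819,-.2052,.1020]);yaw=np.radians(-2.4);F=frame(yaw);n=F[:,2];Rm=np.column_stack([-F[:,0],F[:,1],-n])
for h in(.08,.012): print((m+n*h).round(4));plan(m+n*h,Rm)
E
```

```text
[ 0.5799511  -0.20505735  0.10487616]
[258.58295114 154.45266372] [357.17588357 183.00498254]
[ 0.5419 -0.2035  0.1713]
shift [-0.0097, 0.0059, 0.5009] turn [0.0009, -0.0017, -0.0004]
[ 0.5759 -0.2049  0.1124]
shift [-0.0109, 0.0053, 0.7275] turn [0.0009, -0.0017, -0.0004]
```

Call:
send_rows --targets '[[[-0.003, 0.002, 0.15], [0, 0, 0]], [[-0.006, 0.004, 0.33], [0, 0, 0]], [[-0.01, 0.006, 0.5], [0, 0, 0]], [[-0.01, 0.006, 0.62], [0, 0, 0]], [[-0.01, 0.006, 0.72], [0, 0, 0]], [[-0.01, 0.006, 0.72], [0, 0, 0]], [[-0.01, 0.006, 0.72], [0, 0, 0]]]' --fingers 0.65

```text
clock: 3.32
tool_pos: [0.5159, -0.2051, 0.1539]
eef_rot: [0.014, 0.968, -0.009, 0.25]
contact_force: [0.1, -1.0, -1.2]
opening: 0.653
finger_force: 0.0
```

Call:
send_rows --targets '[[[0, 0, 0], [0, 0, 0]], [[0, 0, 0], [0, 0, 0]], [[0, 0, 0], [0, 0, 0]], [[0, 0, 0], [0, 0, 0]], [[0, 0, 0], [0, 0, 0]]]' --fingers 0.15 --newtons 20

```text
clock: 3.95
tool_pos: [0.5144, -0.2065, 0.1537]
eef_rot: [0.015, 0.969, -0.008, 0.248]
contact_force: [0.9, 0.9, -0.4]
opening: 0.15
finger_force: 0.0
```

```bash
python3 - <<'E'
from h import *
s=get_state();print(s["clock"],s["tool_pos"],s["q"].round(2),s["opening"],s["finger_force"],s["contact_force"])
E
```

```text
3.95 [ 0.51441383 -0.20647897  0.1537136 ] [ 0.94  0.83 -0.91  2.28  2.1   0.54 -0.11] 0.14984673212635924 0.0 [ 0.86467362  0.86182225 -0.42845302]
```

The arm stalled passing the wrist singularity and hasn't touched anything. I'll reopen the fingers and replan from here.

Call:
send_rows --targets '[[[0, 0, 0], [0, 0, 0]], [[0, 0, 0], [0, 0, 0]], [[0, 0, 0], [0, 0, 0]]]' --fingers 0.65

```text
clock: 4.32
tool_pos: [0.5142, -0.2061, 0.1523]
eef_rot: [0.015, 0.969, -0.007, 0.247]
contact_force: [0.4, 0.3, 0.8]
opening: 0.471
finger_force: 0.0
```

```bash
python3 - <<'E'
from h import *
s=get_state();print(s["clock"],s["tool_pos"],s["q"].round(2),s["opening"])
m=np.array([.5815,-.205,.1022]);F=frame(np.radians(-2.4));n=F[:,2];Rm=np.column_stack([-F[:,0],F[:,1],-n])
for h in(.055,.014): plan(m+n*h,Rm)
E
```

```text
4.325 [ 0.51420722 -0.20614527  0.15233671] [ 0.94  0.84 -0.91  2.28  2.1   0.54 -0.11] 0.47059849620592786
shift [-0.1122, 0.0121, 0.0707] turn [-0.0003, -0.0075, 0.0033]
shift [-0.1154, 0.0123, 0.2074] turn [-0.0003, -0.0075, 0.0033]
```

Call:
send_rows --targets '[[[-0.06, 0.006, 0], [0, -0.004, 0.002]], [[-0.113, 0.012, 0.01], [0, -0.0075, 0.0033]], [[-0.113, 0.012, 0.01], [0, -0.0075, 0.0033]], [[-0.113, 0.012, 0.01], [0, -0.0075, 0.0033]], [[-0.113, 0.012, 0.01], [0, -0.0075, 0.0033]], [[-0.113, 0.012, 0.01], [0, -0.0075, 0.0033]]]' --fingers 0.65

```text
clock: 5.08
tool_pos: [0.5451, -0.2035, 0.1658]
eef_rot: [0.02, 0.966, -0.006, 0.259]
contact_force: [-0.5, -0.2, 0.5]
opening: 0.65
finger_force: 0.0
```

```bash
python3 - <<'E'
from h import *
s=get_state();print(s["clock"],s["tool_pos"],s["q"].round(2),s["opening"])
m=np.array([.5815,-.205,.1022]);F=frame(np.radians(-2.4));n=F[:,2];Rm=np.column_stack([-F[:,0],F[:,1],-n])
for h in(.055,.014): plan(m+n*h,Rm)
E
```

```text
5.075 [ 0.54514544 -0.20352631  0.16578768] [ 0.9   0.82 -0.89  2.22  2.05  0.5  -0.08] 0.6504655519331117
shift [0.0009, 0.0002, 0.0609] turn [-0.0003, -0.0001, 0.0]
shift [0.0009, 0.0004, 0.1975] turn [-0.0003, -0.0001, 0.0]
```

Call:
send_rows --targets '[[[0, 0, 0.07], [0, 0, 0]], [[0, 0, 0.14], [0, 0, 0]], [[0, 0, 0.198], [0, 0, 0]], [[0, 0, 0.198], [0, 0, 0]], [[0, 0, 0.198], [0, 0, 0]], [[0, 0, 0.198], [0, 0, 0]]]'

```text
clock: 5.82
tool_pos: [0.5751, -0.2049, 0.1153]
eef_rot: [0.02, 0.966, -0.006, 0.259]
contact_force: [0.0, -0.2, -0.6]
opening: 0.649
finger_force: 0.0
```

Call:
send_rows --targets '[[[0, 0, 0], [0, 0, 0]], [[0, 0, 0], [0, 0, 0]], [[0, 0, 0], [0, 0, 0]], [[0, 0, 0], [0, 0, 0]], [[0, 0, 0], [0, 0, 0]]]' --fingers 0.15 --newtons 20

```text
clock: 6.45
tool_pos: [0.5752, -0.2047, 0.1147]
eef_rot: [0.02, 0.966, -0.006, 0.259]
contact_force: [-1.1, -0.0, 1.7]
opening: 0.311
finger_force: 20.0
```

```bash
python3 - <<'E'
from h import *
s=get_state();print(s["clock"],s["tool_pos"],s["q"].round(2),s["opening"],s["finger_force"])
m=np.array([.5815,-.205,.1022]);F=frame(np.radians(-2.4));n=F[:,2];Rm=np.column_stack([-F[:,0],F[:,1],-n])
plan(m+n*.014,Rm)
E
```

```text
6.45 [ 0.57519907 -0.20469332  0.11467394] [ 0.86  0.95 -0.89  2.17  2.13  0.59 -0.11] 0.3113455416912887 20.001368382945657
shift [0.0026, -0.0001, -0.0001] turn [-0.0003, 0.0001, 0.0001]
```

Call:
send_rows --targets '[[[0, 0, -0.1], [0, 0, 0]], [[0, 0, -0.22], [0, 0, 0]], [[0, 0, -0.33], [0, 0, 0]], [[0, 0, -0.4], [0, 0, 0]], [[0, 0, -0.4], [0, 0, 0]], [[0, 0, -0.4], [0, 0, 0]]]'

```text
clock: 7.2
tool_pos: [0.5154, -0.2023, 0.2179]
eef_rot: [0.02, 0.966, -0.006, 0.259]
contact_force: [-1.3, -0.4, -1.3]
opening: 0.312
finger_force: 20.0
```

```bash
python3 - <<'E'
from h import *
s=get_state();print(s["clock"],s["tool_pos"],s["q"].round(2),s["opening"],s["finger_force"])
F=frame(0,0);Rm=np.column_stack([-F[:,0],F[:,1],-F[:,2]])
plan([.647,.041,.15],Rm);plan([.647,.041,.031],Rm)
E
```

```text
7.2 [ 0.51542894 -0.20225449  0.21790545] [ 0.93  0.66 -0.86  2.25  1.93  0.37 -0.  ] 0.31208691379429165 19.997170697897673
shift [-0.2369, 0.8289, 0.3972] turn [-0.0038, 0.1666, -0.0131]
shift [-0.0386, 0.8293, 0.7408] turn [-0.0038, 0.1666, -0.0131]
```

Call:
send_rows --targets '[[[-0.04, 0.14, 0.06], [0, 0.03, 0]], [[-0.08, 0.28, 0.12], [-0.001, 0.06, -0.003]], [[-0.12, 0.42, 0.19], [-0.002, 0.09, -0.006]], [[-0.16, 0.56, 0.26], [-0.003, 0.12, -0.009]], [[-0.2, 0.7, 0.33], [-0.004, 0.15, -0.012]], [[-0.237, 0.829, 0.397], [-0.004, 0.1666, -0.013]], [[-0.237, 0.829, 0.397], [-0.004, 0.1666, -0.013]], [[-0.237, 0.829, 0.397], [-0.004, 0.1666, -0.013]], [[-0.237, 0.829, 0.397], [-0.004, 0.1666, -0.013]], [[-0.237, 0.829, 0.397], [-0.004, 0.1666, -0.013]]]'

```text
clock: 8.45
tool_pos: [0.6465, 0.0392, 0.1509]
eef_rot: [0.001, 1.0, -0.0, 0.0]
contact_force: [0.1, 0.1, -0.8]
opening: 0.313
finger_force: 20.0
```

```bash
python3 - <<'E'
from h import *
s=get_state();print(s["clock"],s["tool_pos"],s["q"].round(2),s["opening"],s["finger_force"])
F=frame(0,0);Rm=np.column_stack([-F[:,0],F[:,1],-F[:,2]])
plan([.647,.041,.06],Rm);plan([.647,.041,.031],Rm)
d=snapshot("top");cv2.imwrite("pics/top1.png",cv2.resize(d["img"][90:240,130:430],None,fx=2.5,fy=2.5))
E
```

```text
8.45 [0.64652745 0.03919872 0.1509167 ] [ 0.25  0.92 -0.75  1.55  0.72  0.96  0.83] 0.31258626972565395 19.99740980565548
shift [-0.0014, 0.0062, 0.3031] turn [-0.0002, 0.0001, -0.0006]
shift [-0.0014, 0.0063, 0.3997] turn [-0.0002, 0.0001, -0.0006]
```

View pics/top1.png

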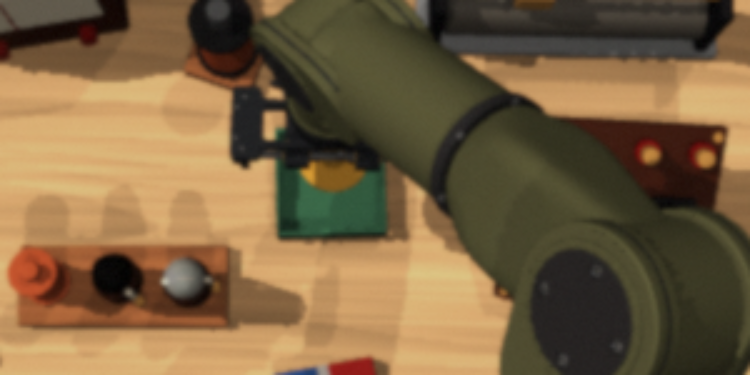

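The top view shows the cap held over the small green tray, with the lamps undisturbed. I'll lower it now.

Call:
send_rows --targets '[[[0, 0.006, 0.1], [0, 0, 0]], [[0, 0.006, 0.2], [0, 0, 0]], [[0, 0.006, 0.3], [0, 0, 0]], [[0, 0.006, 0.36], [0, 0, 0]], [[0, 0.006, 0.4], [0, 0, 0]], [[0, 0.006, 0.4], [0, 0, 0]], [[0, 0.006, 0.4], [0, 0, 0]], [[0, 0.006, 0.4], [0, 0, 0]]]'

```text
clock: 9.5
tool_pos: [0.6474, 0.0432, 0.0316]
eef_rot: [0.0, 1.0, 0.0, 0.001]
contact_force: [-0.2, -0.1, -1.3]
opening: 0.311
finger_force: 20.0
```

```bash
python3 - <<'E'
from h import *
s=get_state();print(s["clock"],s["tool_pos"],s["opening"],s["finger_force"],s["contact_force"])
E
```

```text
9.5 [0.64744893 0.04317865 0.03161282] 0.3112493489446595 19.996366845443845 [-0.20483169 -0.13596208 -1.32553167]
```

Call:
send_rows --targets '[[[0, 0, 0.005], [0, 0, 0]], [[0, 0, 0.008], [0, 0, 0]], [[0, 0, 0.008], [0, 0, 0]]]'

```text
clock: 9.88
tool_pos: [0.6471, 0.043, 0.0289]
eef_rot: [0.0, 1.0, 0.0, 0.0]
contact_force: [-0.9, -0.2, 5.4]
opening: 0.309
finger_force: 20.0
```

Call:
send_rows --targets '[[[0, 0, 0], [0, 0, 0]], [[0, 0, 0], [0, 0, 0]], [[0, 0, 0], [0, 0, 0]], [[0, 0, 0], [0, 0, 0]]]' --fingers 0.62

```text
clock: 10.38
tool_pos: [0.6468, 0.043, 0.0281]
eef_rot: [0.0, 1.0, 0.0, 0.0]
contact_force: [-0.5, -0.5, -0.4]
opening: 0.619
finger_force: 0.0
```

Call:
send_rows --targets '[[[0, 0, -0.1], [0, 0, 0]], [[0, 0, -0.25], [0, 0, 0]], [[0, 0, -0.4], [0, 0, 0]], [[0, 0, -0.6], [0, 0, 0]], [[0, 0, -0.75], [0, 0, 0]], [[0, 0, -0.75], [0, 0, 0]]]'

```text
clock: 11.12
tool_pos: [0.6487, 0.0441, 0.2576]
eef_rot: [0.0, 1.0, 0.001, 0.004]
contact_force: [-0.1, -1.0, 0.4]
opening: 0.619
finger_force: 0.0
```

```bash
python3 - <<'E'
from h import *
s=get_state();print(s["clock"],s["tool_pos"],s["q"].round(2),s["opening"],s["finger_force"],s["contact_force"])
T=dict(np.load("top0.npz"));print("lamp",onz(T,(204.,201.5),.094))
# view pose over lamp, neutral: tool x=+y, tool y=+x, camera at tool x+.085
Rm=np.array([[0,1,0],[1,0,0],[0,0,-1.]]);plan([.525,.187,.25],Rm)
F=frame(0,0);plan([.525,.187,.25],np.column_stack([-F[:,0],F[:,1],-F[:,2]]))
E
```

```text
11.125 [0.64871528 0.04413857 0.25755924] [ 0.27  0.8  -0.82  1.45  0.62  1.15  0.92] 0.6189668740537195 0.0 [-0.11919625 -0.95469714  0.40054987]
lamp [0.5245331  0.18654275 0.094     ]
shift [0.4127, 0.476, 0.0231] turn [0.0026, 0.0014, 0.4999]
shift [0.4127, 0.476, 0.0231] turn [0.0008, 0.0025, -0.0001]
```

Call:
send_rows --targets '[[[0.06, 0.07, 0.003], [0, 0, 0.059]], [[0.12, 0.14, 0.006], [0, 0, 0.118]], [[0.18, 0.21, 0.01], [0, 0, 0.177]], [[0.24, 0.28, 0.013], [0, 0, 0.236]], [[0.3, 0.35, 0.016], [0, 0, 0.295]], [[0.36, 0.42, 0.02], [0, 0, 0.354]], [[0.413, 0.476, 0.023], [0, 0, 0.413]], [[0.413, 0.476, 0.023], [0, 0, 0.47]], [[0.413, 0.476, 0.023], [0, 0, 0.5]], [[0.413, 0.476, 0.023], [0, 0, 0.5]], [[0.413, 0.476, 0.023], [0, 0, 0.5]], [[0.413, 0.476, 0.023], [0, 0, 0.5]]]' --fingers 1

```text
clock: 12.62
tool_pos: [0.5228, 0.1855, 0.2461]
eef_rot: [0.707, 0.707, 0.0, -0.0]
contact_force: [0.8, -0.7, -0.4]
opening: 0.999
finger_force: 0.0
```

```bash
python3 - <<'E'
from h import *
s=get_state();print(s["clock"],s["tool_pos"],s["q"].round(2),abs(s["qd"]).max())
d=snapshot("wrist");cv2.imwrite("pics/w2.png",d["img"]);np.savez("w2.npz",T=wristT(s,d),**d)
t=snapshot("top");
for n,lo,hi,z in(("green",(65,80,40),(95,255,255),.026),("yellow",(20,160,110),(32,255,255),.04)):
    for c in blobs(t["img"][100:250,230:330],lo,hi)[:2]:
        (x,y),r=cv2.minEnclosingCircle(c);print(n,x+230,y+100,r,onz(t,(x+230,y+100),z).round(3))
E
```

```text
12.625 [0.52278292 0.18551405 0.24610365] [-0.19  0.6  -0.39  1.77  0.3   0.83 -0.72] 0.0029227294858131894
green 262.0115852355957 162.47504425048828 28.666061401367188 [0.647 0.04  0.026]
```

View pics/w2.png

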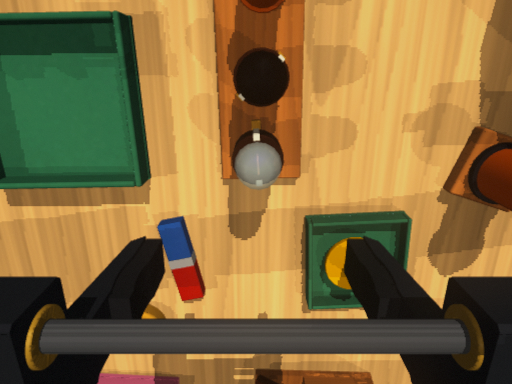

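The wrist view shows the clear lamp's glass at about (258,165) with a stripe and lug above it at (256,136) and (256,127). The black lamp is at (262,77). The cap stands in the small green tray at about (343,263). Next I'll measure the lamp's axis and lug angle.

```bash
python3 - <<'E'
from h import *
d=dict(np.load("w2.npz"));T=d["T"];im=d["img"];x0,y0=222,112
roi=im[y0:y0+88,x0:x0+72]
g=cv2.cvtColor(roi,cv2.COLOR_BGR2HSV)
for c in blobs(roi,(0,0,195),(180,70,255),3): 
    m=cv2.moments(c);b=cv2.boundingRect(c);print("white",m["m10"]/m["m00"]+x0,m["m01"]/m["m00"]+y0,(b[0]+x0,b[1]+y0,b[2],b[3]))
for c in blobs(roi,(0,0,110),(180,60,255),100): print("glass",np.add(cv2.minEnclosingCircle(c)[0],(x0,y0)),cv2.minEnclosingCircle(c)[1],cv2.boundingRect(c))
for c in blobs(roi,(18,120,60),(35,255,170),4):
    m=cv2.moments(c);b=cv2.boundingRect(c);print("lug",m["m10"]/m["m00"]+x0,m["m01"]/m["m00"]+y0,(b[0]+x0,b[1]+y0,b[2],b[3]))
for z in(.096,.1): print("glassctr",onz(d,(258,165),z,T))
cv2.imwrite("pics/c2.png",cv2.resize(roi,None,fx=7,fy=6.8,interpolation=cv2.INTER_CUBIC)[:600])
E
```

```text
white 256.1287878787879 136.6818181818182 (254, 134, 6, 7)
glass [257.75236511 163.96056747] 21.464025497436523 (15, 31, 43, 43)
glassctr [0.52622469 0.19009269 0.096     ]
glassctr [0.52617774 0.19116621 0.1       ]
```

View pics/c2.png

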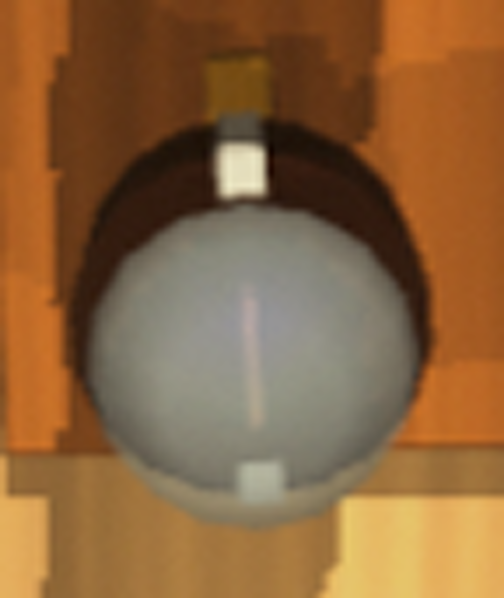

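```bash
python3 - <<'E'
from h import *
d=dict(np.load("w2.npz"));T=d["T"];t=dict(np.load("top0.npz"))
px=lambda c:(222+c[0]/7,112+c[1]/6.8)
a,b=[onz(d,px(p),.077,T) for p in((242,170),(260,482))]
print(a,b,np.linalg.norm(a-b),"mid",(a+b)/2,"lugdir deg",np.degrees(np.arctan2(*(a-b)[[1,0]])))
l=onz(d,px((240,60)),.027,T);print("lug outer top",l)
print("sphere ctr",onz(d,px((255,360)),.0935,T))
# collar outline left/right extremes at z~.077
L,Rr=[onz(d,px(p),.07,T) for p in((72,310),(432,310))];print("collar",L,Rr,np.linalg.norm(L-Rr))
print("top view glass ctr",onz(t,(204,201.5),.0935))
m=(a+b)/2
E
```

```text
[0.52502745 0.21185778 0.077     ] [0.52761992 0.16705447 0.077     ] 0.044878249458206454 mid [0.52632369 0.18945612 0.077     ] lugdir deg 93.31163642780557
lug outer top [0.52504981 0.21993166 0.027     ]
sphere ctr [0.52664133 0.18947661 0.0935    ]
collar [0.50160684 0.19053353 0.07      ] [0.5514015  0.19052376 0.07      ] 0.04979465630459261
top view glass ctr [0.52460657 0.18660738 0.0935    ]
```

```bash
python3 - <<'E'
from h import *
a=np.radians(3);Rm=np.array([[-np.sin(a),np.cos(a),0],[np.cos(a),np.sin(a),0],[0,0,-1.]])
print(np.linalg.det(Rm))
for z in(.15,.0545): plan([.5262,.1893,z],Rm)
E
```

```text
0.9999999999999999
shift [0.0123, 0.0111, 0.3209] turn [0.0, -0.0002, -0.0166]
shift [0.0121, 0.0111, 0.6392] turn [0.0, -0.0002, -0.0166]
```

Call:
send_rows --targets '[[[0.006, 0.006, 0.12], [0, 0, -0.01]], [[0.012, 0.011, 0.25], [0, 0, -0.0166]], [[0.012, 0.011, 0.35], [0, 0, -0.0166]], [[0.012, 0.011, 0.45], [0, 0, -0.0166]], [[0.012, 0.011, 0.55], [0, 0, -0.0166]], [[0.012, 0.011, 0.62], [0, 0, -0.0166]], [[0.012, 0.011, 0.637], [0, 0, -0.0166]], [[0.012, 0.011, 0.637], [0, 0, -0.0166]], [[0.012, 0.011, 0.637], [0, 0, -0.0166]], [[0.012, 0.011, 0.637], [0, 0, -0.0166]]]' --fingers 1

```text
clock: 13.98
tool_pos: [0.5268, 0.1896, 0.0561]
eef_rot: [0.688, 0.725, 0.001, 0.0]
contact_force: [0.2, -0.1, 0.2]
opening: 1.003
finger_force: 0.0
```

Call:
send_rows --targets '[[[0, 0, 0], [0, 0, 0]], [[0, 0, 0], [0, 0, 0]], [[0, 0, 0], [0, 0, 0]], [[0, 0, 0], [0, 0, 0]], [[0, 0, 0], [0, 0, 0]]]' --fingers 0.4 --newtons 45

```text
clock: 14.6
tool_pos: [0.5262, 0.1894, 0.0553]
eef_rot: [0.688, 0.725, 0.0, -0.0]
contact_force: [-0.4, 0.3, -0.1]
opening: 0.55
finger_force: 45.0
```

```bash
python3 - <<'E'
from h import *
s=get_state();print(s["clock"],s["tool_pos"],s["q"].round(2),s["opening"],s["finger_force"],s["contact_force"])
print(R.from_quat(s["eef_rot"]).as_matrix().round(3).tolist())
E
```

```text
14.6 [0.52615871 0.18937855 0.05527564] [-0.29  0.89 -0.24  1.89  0.48  0.42 -0.83] 0.5504666490763448 44.994672294706106 [-0.40364581  0.2886074  -0.11394764]
[[-0.052, 0.999, 0.0], [0.999, 0.052, 0.0], [0.0, 0.0, -1.0]]
```

Call:
send_rows --targets '[[[0, 0, -0.08], [0, 0, 0]], [[0, 0, -0.2], [0, 0, 0]], [[0, 0, -0.36], [0, 0, 0]], [[0, 0, -0.52], [0, 0, 0]], [[0, 0, -0.6], [0, 0, 0]], [[0, 0, -0.6], [0, 0, 0]], [[0, 0, -0.6], [0, 0, 0]]]'

```text
clock: 15.48
tool_pos: [0.5253, 0.1887, 0.2339]
eef_rot: [0.688, 0.725, -0.001, -0.0]
contact_force: [0.0, 0.8, -1.7]
opening: 0.555
finger_force: 45.0
```

```bash
python3 - <<'E'
from h import *
s=get_state();print(s["clock"],s["tool_pos"],s["q"].round(2),s["opening"],s["finger_force"],s["contact_force"])
F=frame(0,0);Rm=np.column_stack([-F[:,0],F[:,1],-F[:,2]]);plan([.62,.03,.235],Rm)
E
```

```text
15.475 [0.52533551 0.18868099 0.23392836] [-0.18  0.63 -0.41  1.77  0.33  0.82 -0.7 ] 0.5546337457808638 44.99589806422591 [ 0.0143064   0.77244517 -1.68902528]
shift [-0.5446, 0.2876, -0.0038] turn [-0.0007, -0.0003, -0.4834]
```

Call:
send_rows --targets '[[[-0.07, 0.04, 0], [0, 0, -0.055]], [[-0.14, 0.08, 0], [0, 0, -0.11]], [[-0.21, 0.12, 0], [0, 0, -0.165]], [[-0.28, 0.16, 0], [0, 0, -0.22]], [[-0.35, 0.2, 0], [0, 0, -0.275]], [[-0.42, 0.24, 0], [0, 0, -0.33]], [[-0.5, 0.27, 0], [0, 0, -0.385]], [[-0.545, 0.288, -0.004], [0, 0, -0.44]], [[-0.545, 0.288, -0.004], [0, 0, -0.4834]], [[-0.545, 0.288, -0.004], [0, 0, -0.4834]], [[-0.545, 0.288, -0.004], [0, 0, -0.4834]]]'

```text
clock: 16.85
tool_pos: [0.6204, 0.0308, 0.2354]
eef_rot: [0.001, 1.0, 0.0, -0.001]
contact_force: [0.4, 0.5, -1.7]
opening: 0.555
finger_force: 45.0
```

```bash
python3 - <<'E'
from h import *
s=get_state();print(s["clock"],s["tool_pos"],s["q"].round(2),s["opening"],s["finger_force"],s["contact_force"])
m=np.array([.5815,-.205,.1022]);F=frame(np.radians(-2.4));n=F[:,2];Rm=np.column_stack([-F[:,0],F[:,1],-n])
p=m+n*.11;print(p);plan(p,Rm)
E
```

```text
16.85 [0.62039599 0.03078536 0.2353698 ] [ 0.31  0.8  -0.84  1.56  0.65  1.08  0.88] 0.5554736738615074 44.99632280319929 [ 0.3983919   0.45300616 -1.677368  ]
[ 0.52654824 -0.20269684  0.19746279]
shift [0.3114, -0.7788, 0.1264] turn [0.0035, -0.1671, 0.0125]
```

Call:
send_rows --targets '[[[0.04, -0.12, 0.01], [0, -0.025, 0.002]], [[0.09, -0.24, 0.02], [0.001, -0.05, 0.004]], [[0.14, -0.36, 0.03], [0.002, -0.08, 0.006]], [[0.19, -0.48, 0.05], [0.003, -0.11, 0.008]], [[0.25, -0.6, 0.07], [0.003, -0.14, 0.01]], [[0.29, -0.71, 0.1], [0.0035, -0.16, 0.0125]], [[0.311, -0.779, 0.126], [0.0035, -0.167, 0.0125]], [[0.311, -0.779, 0.126], [0.0035, -0.167, 0.0125]], [[0.311, -0.779, 0.126], [0.0035, -0.167, 0.0125]], [[0.311, -0.779, 0.126], [0.0035, -0.167, 0.0125]], [[0.311, -0.779, 0.126], [0.0035, -0.167, 0.0125]]]'

```text
clock: 18.23
tool_pos: [0.529, -0.2016, 0.1994]
eef_rot: [0.018, 0.965, -0.005, 0.26]
contact_force: [-0.1, -0.3, -2.4]
opening: 0.557
finger_force: 45.0
```

```bash
python3 - <<'E'
from h import *
s=get_state();print(s["clock"],s["tool_pos"],s["q"].round(2),s["opening"],s["finger_force"],s["contact_force"])
m=np.array([.5815,-.205,.1022]);F=frame(np.radians(-2.4));n=F[:,2];Rm=np.column_stack([-F[:,0],F[:,1],-n])
plan(m+n*.11,Rm)
d=snapshot("wrist");cv2.imwrite("pics/w3.png",d["img"]);np.savez("w3.npz",T=wristT(s,d),**d)
t=snapshot("scene");cv2.imwrite("pics/s3.png",cv2.resize(t["img"][90:220,120:280],None,fx=4.5,fy=4.5));
E
```

```text
18.225 [ 0.52902807 -0.20155734  0.19935938] [ 0.88  0.7  -0.8   2.24  2.05  0.37 -0.12] 0.5568145355602374 44.996833093464375 [-0.09480168 -0.30931025 -2.39870725]
shift [0.0102, -0.0041, 0.0014] turn [0.0006, 0.0009, 0.0011]
```

View pics/w3.png

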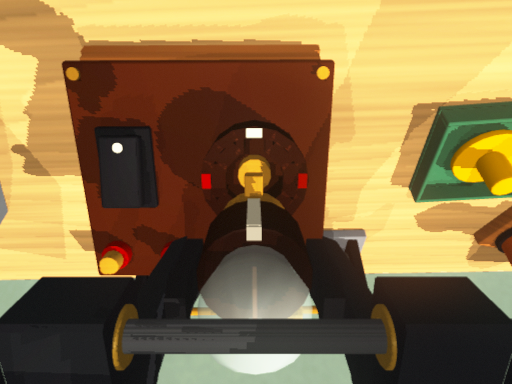

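The holder's front white mark is at (254,132) and the red marks are at (206,181) and (302,181). The held lamp's stripe is at (254,218) and its lug at (254,185), in line with the slot axis. I'll refine the mouth from this closer view.

```bash
python3 - <<'E'
from h import *
d=dict(np.load("w3.npz"));T=d["T"];im=d["img"]
def cen(x0,y0,x1,y1,lo,hi):
    c=blobs(im[y0:y1,x0:x1],lo,hi,5)[0];m=cv2.moments(c);return np.array([m["m10"]/m["m00"]+x0,m["m01"]/m["m00"]+y0])
Wf=cen(235,120,275,145,(0,0,150),(180,60,255));L=cen(196,165,218,198,(0,190,120),(8,255,255));Rr=cen(290,165,316,198,(0,190,120),(8,255,255))
st=cen(240,195,270,245,(0,0,120),(180,70,255));print(Wf,L,Rr,"stripe",st)
F=frame(np.radians(-2.4));n=F[:,2]
for m in([.5815,-.205,.1022],):
    m=np.array(m);M=np.array([isect(d,p,m,n,T) for p in(Wf,L,Rr)])
    print(((M-m)@F).round(4).tolist())
Ti=np.linalg.inv(T)  # scale: marks 78.7 apart gives depth
# stripe centre on collar front: tool frame
s=get_state();Rt=R.from_quat(s["eef_rot"]).as_matrix()
o,v=ray(d,st,T);o=Rt.T@(o-s["tool_pos"]);v=Rt.T@v;k=(-.0225-0)  # collar side towards camera: tool x=+.025
p=o+v*(.025-o[0])/v[0];print("stripe in tool",p)
E
```

```text
[253.52664188 132.48451053] [205.58164642 180.88394062] [302.1858679  180.32411674] stripe [253.44905175 220.62745098]
[[-0.0371, 0.0005, 0.0], [0.0012, -0.0373, 0.0], [0.0006, 0.0389, 0.0]]
stripe in tool [ 0.025      -0.00031212 -0.01638141]
```

```bash
python3 - <<'E'
from h import *
a=dict(np.load("w1.npz"));b=dict(np.load("w3.npz"));t=dict(np.load("top0.npz"))
F=frame(np.radians(-2.4));m=np.array([.5815,-.205,.1022]);Q=[]
for n,p1,p3,pt in(("L",(224.5,154.7),(205.58,180.88),(373,183.5)),("R",(294.5,154),(302.19,180.32),(342.5,182)),("W",(259.4,119.7),(253.53,132.48),(355.5,197.5))):
    r=[ray(a,p1,a["T"]),ray(b,p3,b["T"]),ray(t,pt)]
    for rs in (r[:2],r[1:],r): print(n,((tri(rs)-m)@F).round(4))
E
```

```text
L [ 0.0015 -0.0381 -0.002 ]
L [ 0.0009 -0.0387  0.002 ]
L [ 0.0007 -0.0386  0.0017]
R [ 0.0012  0.04   -0.0025]
R [-0.0001  0.0379  0.003 ]
R [-0.0002  0.0386  0.0035]
W [-0.0404  0.0005  0.0193]
W [-0.0383  0.0003  0.0073]
W [-0.0385  0.0004  0.007 ]
```

```bash
cat >> h.py <<'E'
F=frame(np.radians(-2.4));n=F[:,2];m=np.array([.5815,-.205,.1022])+F@[.001,.0006,0];Rm=np.column_stack([-F[:,0],F[:,1],-n])
def rep():
    s=get_state();Rt=R.from_quat(s["eef_rot"]).as_matrix();p=(s["tool_pos"]-m)@F*1000
    e=R.from_matrix(Rm.T@Rt).as_rotvec(True)
    print(s["clock"],"TCP in mouth frame mm",p.round(2),"lamp z in holder",round(p[2]-40.3+34,1),"rot err deg(tool)",e.round(2),"F axes",(s["contact_force"]@F).round(1),"op",round(s["opening"],3),s["finger_force"].round(1),"q",s["q"].round(2))
    return s
E
python3 - <<'E'
from h import *
rep();plan(m+n*.06,Rm)
E
```

```text
Traceback (most recent call last):
  File "h.py", line 38, in rep
    print(s["clock"],"TCP in mouth frame mm",p.round(2),"lamp z in holder",round(p[2]-40.3+34,1),"rot err deg(tool)",e.round(2),"F axes",(s["contact_force"]@F).round(1),"op",round(s["opening"],3),s["finger_force"].round(1),"q",s["q"].round(2))
                                                                                                                                                                                                    ^^^^^^^^^^^^^^^^^^^^^^^
AttributeError: 'float' object has no attribute 'round'
```

```bash
sed -i 's/s\["finger_force"\].round(1)/round(s["finger_force"],1)/' h.py
python3 - <<'E'
from h import *
rep();plan(m+n*.06,Rm)
E
```

```text
18.325 TCP in mouth frame mm [  1.64   0.27 110.42] lamp z in holder 104.1 rot err deg(tool) [-0.08 -0.13 -0.19] F axes [-0.6  0.3 -1.7] op 0.556 45.0 q [ 0.88  0.7  -0.8   2.24  2.05  0.37 -0.12]
shift [0.0059, -0.0011, 0.168] turn [0.0005, 0.0007, 0.001]
```

Call:
send_rows --targets '[[[0.003, 0, 0.05], [0, 0, 0]], [[0.006, -0.001, 0.1], [0, 0, 0.001]], [[0.006, -0.001, 0.14], [0, 0.0007, 0.001]], [[0.006, -0.001, 0.168], [0, 0.0007, 0.001]], [[0.006, -0.001, 0.168], [0, 0.0007, 0.001]], [[0.006, -0.001, 0.168], [0, 0.0007, 0.001]], [[0.006, -0.001, 0.168], [0, 0.0007, 0.001]], [[0.006, -0.001, 0.168], [0, 0.0007, 0.001]]]'

```text
clock: 19.32
tool_pos: [0.5513, -0.2045, 0.1543]
eef_rot: [0.021, 0.966, -0.005, 0.259]
contact_force: [0.3, -0.8, -1.9]
opening: 0.558
finger_force: 45.0
```

```bash
python3 - <<'E'
from h import *
s=rep();plan(m+n*.035,Rm)
d=snapshot("wrist");cv2.imwrite("pics/w4.png",cv2.resize(d["img"][60:300,150:360],None,fx=2.5,fy=2.5));np.savez("w4.npz",T=wristT(s,d),**d)
E
```

```text
19.325 TCP in mouth frame mm [-1.05 -1.38 60.22] lamp z in holder 53.9 rot err deg(tool) [-0.03  0.02  0.1 ] F axes [-0.6 -0.8 -1.8] op 0.558 45.0 q [ 0.86  0.83 -0.83  2.21  2.13  0.48 -0.16]
shift [-0.0035, 0.0046, 0.0841] turn [0.0001, -0.0001, -0.0006]
```

View pics/w4.png

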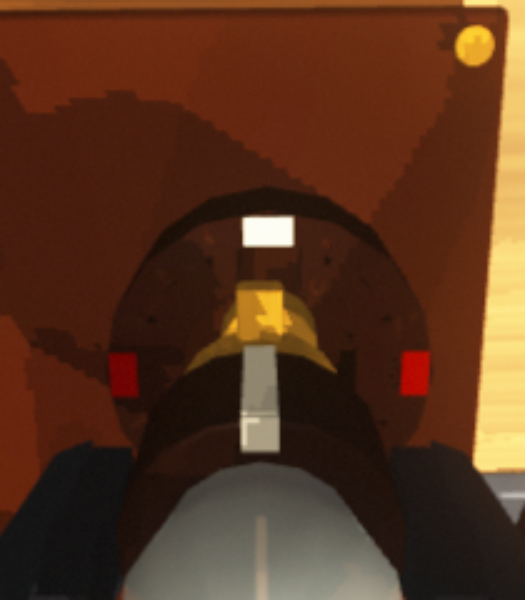

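The close view shows the slot and white mark at crop x≈268 and the lug and stripe at x≈260. The lamp is about 1.5 mm short in +y, which matches the measured pose, so I'll correct that on the way down.

Call:
send_rows --targets '[[[-0.003, 0.0052, 0.02], [0, 0, 0]], [[-0.0035, 0.0055, 0.05], [0, 0, -0.0006]], [[-0.0035, 0.0055, 0.07], [0, 0, -0.0006]], [[-0.0035, 0.0055, 0.085], [0, 0, -0.0006]], [[-0.0035, 0.0055, 0.085], [0, 0, -0.0006]], [[-0.0035, 0.0055, 0.085], [0, 0, -0.0006]], [[-0.0035, 0.0055, 0.085], [0, 0, -0.0006]]]'

```text
clock: 20.25
tool_pos: [0.565, -0.2033, 0.1326]
eef_rot: [0.02, 0.966, -0.005, 0.259]
contact_force: [-0.4, 1.1, -1.4]
opening: 0.557
finger_force: 45.0
```

```bash
python3 - <<'E'
from h import *
s=rep();plan(m+n*.0123,Rm)
d=snapshot("wrist");np.savez("w5.npz",T=wristT(s,d),**d);cv2.imwrite("pics/w5.png",cv2.resize(d["img"][60:300,150:360],None,fx=2.5,fy=2.5))
E
```

```text
20.25 TCP in mouth frame mm [-0.09  0.4  34.62] lamp z in holder 28.3 rot err deg(tool) [-0.04  0.03 -0.01] F axes [-1.1  1.1 -1. ] op 0.557 45.0 q [ 0.84  0.88 -0.83  2.19  2.16  0.52 -0.17]
shift [-0.0003, -0.0014, 0.0744] turn [0.0002, -0.0002, 0.0001]
```

Tapered end is in the bore with no side force. I'll continue down in small rows.

Call:
send_rows --targets '[[[0, 0, 0.01], [0, 0, 0]], [[0, 0, 0.02], [0, 0, 0]], [[0, 0, 0.03], [0, 0, 0]], [[0, 0, 0.03], [0, 0, 0]], [[0, 0, 0.03], [0, 0, 0]]]'

```text
clock: 20.92
tool_pos: [0.5695, -0.2035, 0.1247]
eef_rot: [0.02, 0.966, -0.005, 0.258]
contact_force: [-1.3, -0.5, 1.4]
opening: 0.558
finger_force: 45.0
```

```bash
python3 - <<'E'
from h import *
s=rep()
E
```

```text
20.925 TCP in mouth frame mm [-0.21  0.42 25.51] lamp z in holder 19.2 rot err deg(tool) [-0.04  0.04 -0.  ] F axes [-0.5 -0.5  1.8] op 0.558 45.0 q [ 0.84  0.9  -0.83  2.18  2.17  0.53 -0.17]
```

Call:
send_rows --targets '[[[0, 0, 0.01], [0, 0, 0]], [[0, 0, 0.02], [0, 0, 0]], [[0, 0, 0.03], [0, 0, 0]], [[0, 0, 0.042], [0, 0, 0]], [[0, 0, 0.042], [0, 0, 0]], [[0, 0, 0.042], [0, 0, 0]]]'

```text
clock: 21.68
tool_pos: [0.5756, -0.2036, 0.1141]
eef_rot: [0.02, 0.966, -0.005, 0.259]
contact_force: [-5.9, -0.6, 9.1]
opening: 0.558
finger_force: 45.0
```

```bash
python3 - <<'E'
from h import *
s=rep()
E
```

```text
21.675 TCP in mouth frame mm [-0.21  0.51 13.24] lamp z in holder 6.9 rot err deg(tool) [-0.04  0.03 -0.03] F axes [-0.5 -0.9 10.8] op 0.558 45.0 q [ 0.83  0.93 -0.83  2.17  2.18  0.54 -0.17]
```

Axial force of about 12 N puts the lamp at z≈7 mm, which agrees with the kinematics. Now the quarter turn: clockwise from outside is positive about tool z.

Call:
send_rows --targets '[[[0, 0, 0.002], [0, 0, 0.04]], [[0, 0, 0.002], [0, 0, 0.08]], [[0, 0, 0.002], [0, 0, 0.12]], [[0, 0, 0.002], [0, 0, 0.16]], [[0, 0, 0.002], [0, 0, 0.2]], [[0, 0, 0.002], [0, 0, 0.24]]]'

```text
clock: 22.42
tool_pos: [0.5761, -0.2029, 0.1139]
eef_rot: [0.375, 0.89, 0.091, 0.242]
contact_force: [-7.0, 0.1, 9.6]
opening: 0.556
finger_force: 45.0
```

```bash
python3 - <<'E'
from h import *
s=rep();print(s["moment"])
E
```

```text
22.425 TCP in mouth frame mm [ 0.04  1.22 12.86] lamp z in holder 6.6 rot err deg(tool) [-1.100e-01  4.000e-02  4.336e+01] F axes [-1.3 -0.2 11.8] op 0.556 45.0 q [ 0.93  1.02 -1.04  2.16  2.04  0.71 -0.73]
[0.03024241 0.67589964 0.08169207]
```

Call:
send_rows --targets '[[[0, 0, 0], [0, 0, 0.04]], [[0, 0, 0], [0, 0, 0.08]], [[0, 0, 0], [0, 0, 0.12]], [[0, 0, 0], [0, 0, 0.16]], [[0, 0, 0], [0, 0, 0.2]], [[0, 0, 0], [0, 0, 0.235]], [[0, 0, 0], [0, 0, 0.262]], [[0, 0, 0], [0, 0, 0.268]], [[0, 0, 0], [0, 0, 0.268]]]'

```text
clock: 23.55
tool_pos: [0.5764, -0.203, 0.1141]
eef_rot: [0.705, 0.66, 0.182, 0.184]
contact_force: [-6.5, -0.3, 9.3]
opening: 0.556
finger_force: 45.0
```

```bash
python3 - <<'E'
from h import *
s=rep();print(s["moment"]@F)
E
```

```text
23.55 TCP in mouth frame mm [ 0.48  1.15 12.93] lamp z in holder 6.6 rot err deg(tool) [-1.20e-01  5.00e-02  9.14e+01] F axes [-1.  -0.5 11.3] op 0.556 45.0 q [ 1.01  1.14 -1.24  2.16  1.95  0.89 -1.43]
[-0.02926043  0.68297715  0.07425716]
```

Turned to 91°. Let it rise into the lock.

Call:
send_rows --targets '[[[0, 0, -0.008], [0, 0, 0]], [[0, 0, -0.016], [0, 0, 0]], [[0, 0, -0.024], [0, 0, 0]], [[0, 0, -0.03], [0, 0, 0]], [[0, 0, -0.03], [0, 0, 0]], [[0, 0, -0.03], [0, 0, 0]]]'

```text
clock: 24.3
tool_pos: [0.5722, -0.2031, 0.1213]
eef_rot: [0.705, 0.66, 0.182, 0.184]
contact_force: [-1.6, 2.1, 4.5]
opening: 0.559
finger_force: 45.0
```

```bash
python3 - <<'E'
from h import *
s=rep();print(s["moment"]@F)
E
```

```text
24.3 TCP in mouth frame mm [ 0.4   0.9  21.23] lamp z in holder 14.9 rot err deg(tool) [-9.000e-02  7.000e-02  9.142e+01] F axes [0.7 2.  4.7] op 0.559 45.0 q [ 1.01  1.12 -1.25  2.17  1.94  0.89 -1.43]
[0.31062868 0.20238116 0.05794122]
```

Call:
send_rows --targets '[[[0, 0, -0.003], [0, 0, 0]], [[0, 0, -0.003], [0, 0, 0]], [[0, 0, -0.003], [0, 0, 0]], [[0, 0, -0.003], [0, 0, 0]]]' --fingers 0.9

```text
clock: 24.8
tool_pos: [0.5711, -0.2037, 0.1216]
eef_rot: [0.706, 0.66, 0.181, 0.184]
contact_force: [0.9, -0.9, 0.6]
opening: 0.9
finger_force: 0.0
```

Call:
send_rows --targets '[[[0, 0, -0.08], [0, 0, 0]], [[0, 0, -0.16], [0, 0, 0]], [[0, 0, -0.24], [0, 0, 0]], [[0, 0, -0.36], [0, 0, 0]], [[0, 0, -0.45], [0, 0, 0]], [[0, 0, -0.45], [0, 0, 0]], [[0, 0, -0.45], [0, 0, 0]]]'

```text
clock: 25.68
tool_pos: [0.5038, -0.2012, 0.2381]
eef_rot: [0.706, 0.66, 0.181, 0.184]
contact_force: [0.3, 0.9, 0.5]
opening: 0.898
finger_force: 0.0
```

```bash
python3 - <<'E'
from h import *
s=rep()
d=snapshot("wrist");t=snapshot("top");sc=snapshot("scene")
z=lambda i,w,h:cv2.resize(i,(w,h),interpolation=cv2.INTER_CUBIC)
cv2.imwrite("pics/end.png",np.vstack([np.hstack([z(d["img"][100:384,80:460],400,300),z(sc["img"][100:230,110:283],400,300)]),z(t["img"][90:240,110:510],800,300)]))
E
```

```text
25.675 TCP in mouth frame mm [-3.9000e-01 -3.0000e-02  1.5661e+02] lamp z in holder 150.3 rot err deg(tool) [5.000e-02 8.000e-02 9.146e+01] F axes [0.5 0.9 0.3] op 0.898 0.0 q [ 1.17  0.84 -1.37  2.25  1.64  0.75 -1.3 ]
```

View pics/end.png

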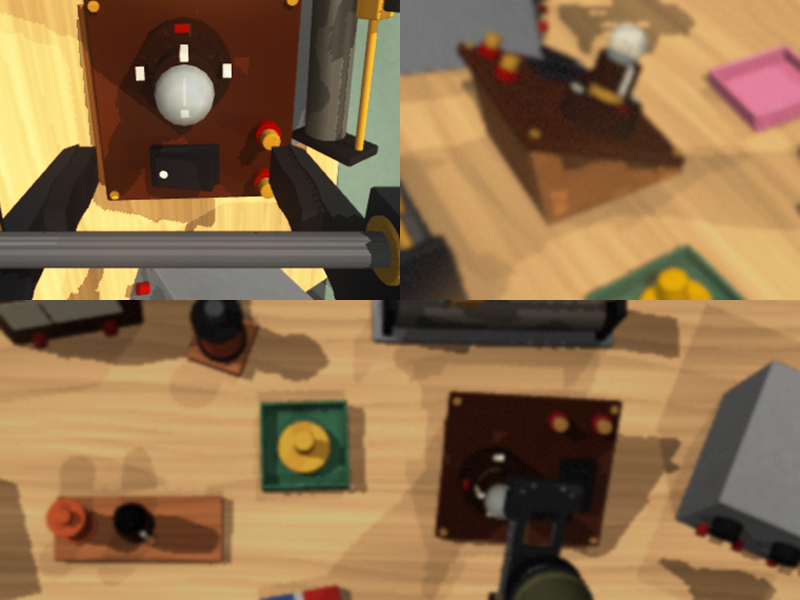

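The picture confirms it: the lamp stands square in the holder with its stripes (183,52)/(184,113) in line with the red mark (183,28). The cap stands knob up near the tray's centre at (303,446), the switch is off, and the black lamp and spool haven't moved. Handing in.

```bash
python3 -c "
from h import *
print(finish_job())"
```

```text
the job is handed in; nothing more can be done
None
```

The job is handed in at about 26 s of the 62 s limit; no verdict came back. The last pictures show the dust cap standing knob up in the small green tray and the clear lamp locked in the holder with its stripes on the red marks. The switch is off, and the black lamp and spool look unmoved.

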